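Bottles and jars back into their own racks

TASK

The tall bottles and the short jars stand in each other's racks, where the bottles are tippy and the jars are half hidden. Swap them: both bottles into the two-deck stand and both jars into the low tray, each in the hole of its own size and standing upright right down on the bottom of the hole. Something has to be put aside on the way, for which the empty cork mat is free, and none of them may fall over.

Things in the scene. Friction and masses are not known exactly. Their poses are not given: they have to be found in the camera images.
- tall_bottle_wide: wider tall sauce bottle, gold cap, 60 mm across, 201 mm high, 0.4 kg; starts in the tray's wide recess, belongs in the stand's wide hole. Origin: centre of the underside, z up. Cylinder up to 100 mm; above that it acts as a smooth cone (36 mm wide at 175 mm, 28 mm at the top), so take it by the cap, firmly; carried fast it swings askew in the grip.
- tall_bottle_slim: slimmer tall sauce bottle, gold cap, 48 mm across, 184 mm high, 0.26 kg; starts in the tray's slim recess, belongs in the stand's slim hole. Origin: centre of the underside, z up. Cylinder up to 90 mm; above that it acts as a smooth cone (28 mm wide at 160 mm, 22 mm at the top), so take it by the cap, firmly; carried fast it swings askew in the grip.
- jar_wide: wider short jar, black lid, 62 mm across, 86 mm high, 0.31 kg; starts in the stand's wide hole, its top 40 mm above the waist board, belongs in the tray's wide recess. Origin: centre of the underside, z up. The lid is the top 11 mm, 61 mm across; the glass draws in a little just below it.
- jar_slim: slimmer short jar (spice jar), dark brown lid, 44 mm across, 96 mm high, 0.11 kg; starts in the stand's slim hole, its top 50 mm above the waist board, belongs in the tray's slim recess. Origin: centre of the underside, z up. The lid is the top 21 mm, 43 mm across.
- stand: two-deck stand, fixed, pale wood: base board and, on four corner pillars, a waist board, its top 60 mm up (pillar caps 65). 92 mm along own x, 184 along y. Two round holes on its own y axis: wide, 70 mm, centre at y = +46 mm; slim, 56 mm, at y = -46 mm; mouths bevelled 6 mm. Things in it stand on the base board, 14 mm above the worktop. Origin: under its centre on the worktop, z up.
- tray: low tray, fixed: one dark wooden board 92 mm along own x, 184 along y, 20 high, with two recesses 12 mm deep. Two round holes on its own y axis: wide, 70 mm, centre at y = +46 mm; slim, 56 mm, at y = -46 mm; mouths bevelled 6 mm. Things in it stand 8 mm above the worktop. Origin: under its centre on the worktop, z up.
- cork_mat: round cork mat, fixed, 120 mm across, 8 mm thick, empty: the free spot for setting one thing aside. Behind all this a wall cabinet hangs 620 mm above the worktop, its front edge 620 mm ahead of the robot (knobs 590), so high lifts belong in front of it. Origin: centre of its underside on the worktop, z up.
Not all that is in view belongs to the job. What is shaped like the jar_wide but pink is not meant.

How it is judged:
By the outcome, as a careful person would: the job done as asked, in the order asked, and still so for the second after the job is handed in, with the robot touching nothing.
It also fails if it takes over 125 s, if anything falls off the work surface, if the arm or the gripper's body presses on something with over 40 N, if the wrist force passes 120 N, or if a joint passes its speed limit or range.

ROBOT

A 6-joint arm with a two-finger parallel gripper is mounted at the origin on a cart in front of the work surface, level with it; the furniture and walls round the work are solid. World frame = base frame: x ahead of the robot, y to its left, z up, the work surface at z = 0. Lengths are in m, angles in rad, forces in N, time in s.
With the tool pointing down it reaches from about 0.375 to 0.9 m from the base axis. Payload 3.1 kg.
Tool frame: the origin (TCP) lies between the finger pads; the fingertips stand robot.finger_overhang ahead of it and the grasp point (between the pads) lies 3 mm ahead of it (robot.finger_overhang is the distance from the TCP to the fingertips, in m); z points along the fingers, y is the line along which they close (so a half turn about z gives the same grasp; the last joint's range is limited). The gripper opens to 87 mm and grips with 3 to 60 N. Pads are 19 mm wide; open, the fingers measure 117 mm over their backs; the gripper's body (75 mm by 190 mm) begins 51 mm behind the grasp point.
Start: joints at [1.071, 0.527, 1.433, -0, 1.181, -0.178], TCP at [0.197, 0.593, 0.245] pointing down, gripper open.
Joint ranges: [-3.08, 3.08], [-0.75, 2.2], [0.22, 2.44], [-1.43, 4.57], [0, 2.65], [-2.85, 2.85]. Speed limits (rad/s): [2.79, 2.79, 3.14, 3.14, 3.14, 3.14].

INTERFACE

Orientations are given as a unit quaternion [x, y, z, w].
In Python, from rig import get_obs, vision, hand_in, nets, robot gives the robot as it stands.
- The arm moves only by the tool apply_moves, never from a script. Its argument "series" is a list of rows, each an object with "offset": the shift along the world's x, y, z in cm, a list of three; "rot": the turn, a rotation vector about the world's x, y, z in degrees, a list of three. A call has 1 to 20 rows; each row is the pose to reach, as a shift and turn from the pose commanded when the call began; what a row does not reach only later rows make up. A row lasts 1/10 s, in which the tool goes at most 50 mm and 8.59 degrees, less where a joint would pass 70% of its speed; a pose out of reach is approached as far as the arm can. A call with a gripper value outside its range is refused whole. "hand" is the opening, from 0 (shut) to 1 (fully open), set as the call begins (left out, the last holds). The fingers move at their own pace and stop on an object; "newtons" is the grip in N (left out, the last holds). Time passes only in rows, so rows that repeat a pose let the fingers close. It gives the time, the measured TCP pose, the force, the opening and the grip force at its end, in the units of the state.
- get_obs(): the state, without advancing time (a new reading comes with each control period).
- vision.camera(name): name is "scene" or "top" or "wrist"; returns the picture (480x640x3 uint8, red, green, blue); there is no depth.
- vision.calibration(name): a dict with "K" (3x3 intrinsics, pixels), "R" (3x3) and "t" (3): a world point X has camera coordinates R X + t. Camera axes: x right, y down, z forward; pixel columns grow to the right and rows downward; lengths in m; the calibration is good to about 2 mm. A picture is of the moment at which its call begins: read the wrist's pose just before it. calibration takes no time and is no camera call; for the wrist camera it gives the pose at the moment of the call.
- hand_in(): hands the job in; it is judged then, once.
Trained networks look in the newest picture that a camera, given by its name, has taken for a name from the list of things; names that differ only in an ending like _2 or _b are one class to them, and where a whole thing is asked for, a point or a joint stands for the part that bears it (a point fixed in the world has none). Each returns a list of dicts, best first, with "conf" (0 to 1); they miss things now and then, are a little off and sometimes report something else, mostly with a low value. They report only what shows in the picture. A call takes as long as a camera call. They do not tell look-alikes from the thing itself.
- nets.search_frame(camera, query): "centre" ([x, y, z] in m, in world coordinates, good to about 4 mm: the middle of the surface that is visible of it).
- nets.spot_point(camera, query): "centre" ([x, y, z] in m, in world coordinates, good to about 4 mm: a listed point, or the origin of a listed thing).
The state is a dict: "time": time; "q": joint angles; "joint_velocities": joint speeds; "joint_torque": joint torques, N m; "position": TCP position; "tool_rot": TCP orientation; "ft_force": force on the tool from outside, world axes, zero at the start; "moment": the same for the moment, N m; "grip_width": finger opening in m; "grip_force": force on a finger pad.
Only numpy, scipy, OpenCV 4.12 (cv2) and the standard library are available. Lean on these libraries where they do the work, as an engineer would, in place of code of your own. Each camera call takes 0.05 s, during which the arm holds its last target. There are 200 camera calls.

## Working session

There is one attempt and no reset: what is moved stays moved. The work goes in short steps, Python scripts to look and compute and a tool call to move; the robot and the scene stay as the last step left them, time stands still between calls to the robot, and variables do not carry over. Pictures are saved under pics/ and viewed, at most 14 in all, crops included, and the job is handed in when it is done.

Besides the shell and the picture viewer there is one more tool, called after ">>>" by a JSON object that holds its "op" and its "data". apply_moves: Moves the arm, as the interface text tells. Its arguments: {"type":"object","properties":{"series":{"type":"array"},"hand":{"type":"number"},"newtons":{"type":"number"}},"required":["series"]}

```bash
ls; mkdir -p pics
python3 - <<'E'
from rig import get_obs, vision, nets, robot
import cv2
print(robot.finger_overhang)
o=get_obs();print(o['time'],o['position'],o['tool_rot'],o['grip_width'])
for c in ['scene','top']:
    im=vision.camera(c);cv2.imwrite(f'pics/{c}0.png',im[:,:,::-1])
    for n in ['tall_bottle_wide','tall_bottle_slim','jar_wide','jar_slim','stand','tray','cork_mat']:
        r=nets.spot_point(c,n)
        print(c,n,[(([round(float(v),4) for v in d['centre']]),round(d['conf'],2)) for d in r[:3]])
E
```

```text
pics
0.022
0.0 [0.19673229 0.59250755 0.24355817] [ 1.59720739e-01  9.87161640e-01 -1.03108503e-03 -3.43624009e-04] 0.08708592274706169
scene tall_bottle_wide [([0.4879, 0.165, 0.0062], 0.78)]
scene tall_bottle_slim [([0.4546, 0.2398, 0.0065], 0.68)]
scene jar_wide [([0.55, -0.1405, -0.0004], 0.87), ([0.5073, -0.2976, 0.0102], 0.81)]
scene jar_slim [([0.4213, -0.2656, 0.0106], 0.68)]
scene stand [([0.4644, -0.2845, -0.0017], 0.81)]
scene tray [([0.4659, 0.2017, 0.0037], 0.81), ([0.4311, -0.0477, 0.0], 0.59)]
scene cork_mat [([0.4327, -0.0466, -0.0004], 0.58)]
top tall_bottle_wide [([0.487, 0.1579, 0.0088], 0.73)]
top tall_bottle_slim [([0.4505, 0.2483, 0.0052], 0.6)]
top jar_wide [([0.5505, -0.1467, -0.0017], 0.82), ([0.5094, -0.3017, 0.0158], 0.64)]
top jar_slim [([0.4207, -0.2715, 0.0139], 0.69), ([0.4488, 0.2461, 0.0051], 0.34)]
top stand [([0.463, -0.2866, -0.0008], 0.77)]
top tray [([0.4735, 0.2013, -0.0018], 0.66)]
top cork_mat [([0.4324, -0.043, -0.0032], 0.86)]
```

View pics/scene0.png

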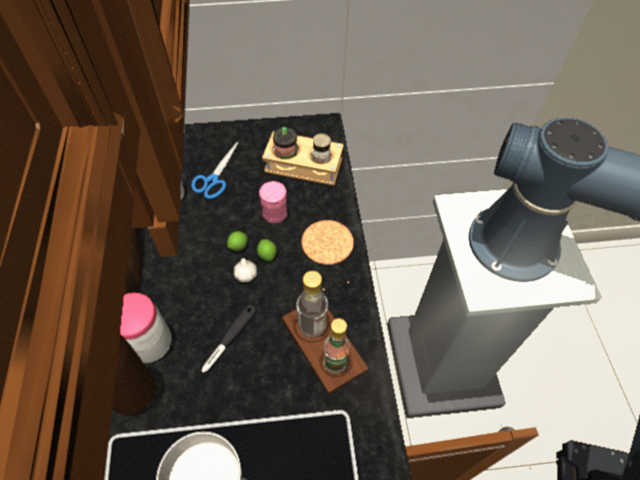

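View pics/top0.png

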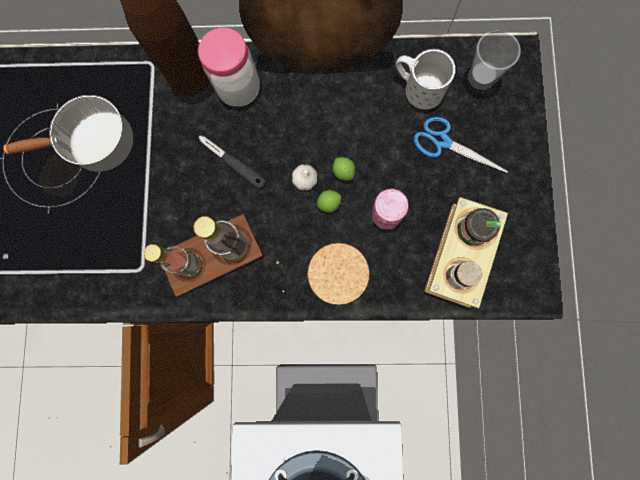

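The two candidates for jar_wide in the top view are the pink one at (390,208) and the black-lidded one in the stand at (478,226). The black-lidded one fits: its lid is black and it stands in the stand's wide hole. The slim jar is at (464,273). The bottles are in the tray at (228,240) and (180,262), and the mat is at (338,273). I'll confirm with an enlarged crop while moving above the tray for a wrist view.

Run:
```python
import cv2,numpy as np
from rig import vision
a=cv2.imread('pics/top0.png')
c=np.hstack([cv2.resize(a[185:325,370:520],(400,373),interpolation=3),cv2.resize(a[190:330,130:280],(400,373),interpolation=3)])
cv2.imwrite('pics/crop0.png',c)
c=vision.calibration('wrist');print(-c['R'].T@c['t'],c['R'][2],c['K'])
```

```text
[0.12008694 0.61797211 0.38482585] [ 0.27914108 -0.0922088  -0.95581264] [[409.83417808   0.         319.69939398]
 [  0.         409.83417808 238.62649914]
 [  0.           0.           1.        ]]
```

View pics/crop0.png

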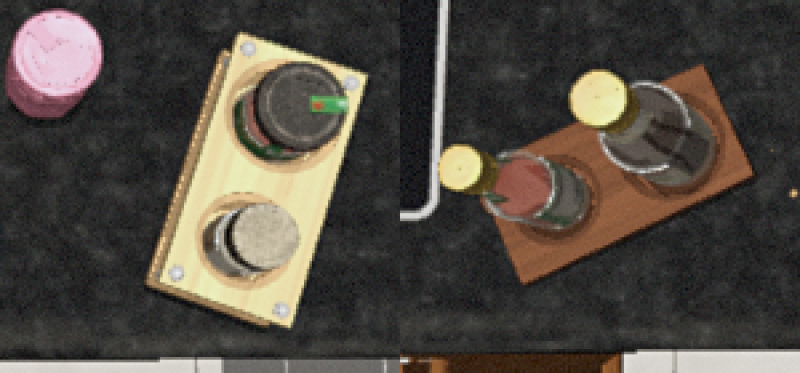

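>>> {"op": "apply_moves", "data": {"series": [{"offset":[0,0,10],"rot":[0,0,0]},{"offset":[0,0,15],"rot":[0,0,0]},{"offset":[20,-39,18],"rot":[0,0,-49]},{"offset":[20,-39,18],"rot":[0,0,-49]},{"offset":[20,-39,18],"rot":[0,0,-49]},{"offset":[20,-39,18],"rot":[0,0,-49]},{"offset":[20,-39,18],"rot":[0,0,-49]},{"offset":[20,-39,18],"rot":[0,0,-49]},{"offset":[20,-39,18],"rot":[0,0,-49]},{"offset":[20,-39,18],"rot":[0,0,-49]},{"offset":[20,-39,18],"rot":[0,0,-49]},{"offset":[20,-39,18],"rot":[0,0,-49]},{"offset":[20,-39,18],"rot":[0,0,-49]},{"offset":[20,-39,18],"rot":[0,0,-49]},{"offset":[20,-39,18],"rot":[0,0,-49]},{"offset":[20,-39,18],"rot":[0,0,-49]},{"offset":[20,-39,18],"rot":[0,0,-49]},{"offset":[20,-39,18],"rot":[0,0,-49]}]}}

```text
time: 2.6
position: [0.3967, 0.2037, 0.4245]
tool_rot: [0.554, 0.832, -0.0, -0.0]
ft_force: [0.1, 0.2, -0.0]
grip_width: 0.087
grip_force: 0.0
```

The crop confirms it: black lid with a green label in the wide hole, the slim jar below it, and the pink one outside the stand. Next I'll compute rack poses from the corner pixels and take a wrist view.

```bash
cat > h.py <<'E'
import numpy as np
from rig import vision,nets,get_obs
def ray(cal,px,z):
    d=cal['R'].T@np.linalg.inv(cal['K'])@np.array([px[0],px[1],1.]); c=-cal['R'].T@cal['t']
    return c+d*(z-c[2])/d[2]
def proj(cal,X):
    p=cal['K']@(cal['R']@np.array(X)+cal['t']); return p[:2]/p[2]
E
python3 - <<'E'
from h import *
import cv2
np.set_printoptions(precision=4,suppress=True)
t=vision.calibration('top')
S=[ray(t,p,.06) for p in [(460,197.4),(507.6,212.4),(479.5,307.6)]]
T=[ray(t,p,.02) for p in [(244.4,214.4),(262.4,255.6),(176.9,296.1)]]
for n,P in (('stand',S),('tray',T)):
    print(n,np.array(P)[:,:2].tolist(),'centre',(P[0]+P[2])/2,[np.linalg.norm(P[i]-P[i+1]) for i in (0,1)],'yaw short',np.degrees(np.arctan2(*(P[0]-P[1])[[1,0]])),'long',np.degrees(np.arctan2(*(P[1]-P[2])[[1,0]])))
c=vision.calibration('wrist');im=vision.camera('wrist');cv2.imwrite('pics/w1.png',im[:,:,::-1])
for f in (nets.spot_point,nets.search_frame):
  for n in ['tall_bottle_wide','tall_bottle_slim','tray']:
    print(n,[(np.round(d['centre'],4),round(d['conf'],2)) for d in f('wrist',n)[:2]])
E
```

```text
stand [[0.5681707956620916, -0.27561229074283516], [0.5381385611998668, -0.36182604882430003], [0.3637911206936017, -0.29939568688597357]] centre [ 0.466  -0.2875  0.06  ] [np.float64(0.09129483659727637), np.float64(0.18518795884947836)] yaw short 70.79441253056673 long -19.701439094401316
tray [[0.5507094764864418, 0.13763106485971904], [0.4683100609714568, 0.10104349725165084], [0.39185716199906023, 0.26559750410050087]] centre [0.4713 0.2016 0.02  ] [np.float64(0.0901571615607219), np.float64(0.1814471463850971)] yaw short 23.942514637015254 long -65.080101908685
tall_bottle_wide [(array([0.4875, 0.1624, 0.005 ]), 0.8)]
tall_bottle_slim [(array([0.4506, 0.2486, 0.0095]), 0.63)]
tray [(array([ 0.4699,  0.2038, -0.0016]), 0.92)]
tall_bottle_wide [(array([0.4776, 0.173 , 0.1425]), 0.92)]
tall_bottle_slim [(array([0.4436, 0.2505, 0.1299]), 0.71), (array([0.4797, 0.1739, 0.1384]), 0.64)]
tray [(array([0.453 , 0.2121, 0.0218]), 0.56)]
```

View pics/w1.png

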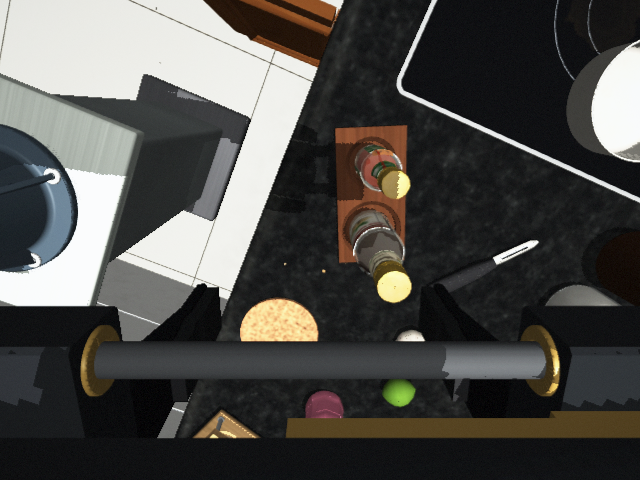

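The wrist view shows the tray with corners at about (336,128), (406,126) and (340,263). The slim cap is at (396,184) and the wide cap at (394,286).

Run:
```python
from h import *
import cv2
np.set_printoptions(precision=4,suppress=True)
c=vision.calibration('wrist');a=cv2.imread('pics/w1.png');t=vision.calibration('top');b=cv2.imread('pics/top0.png')
s=vision.calibration('scene');e=cv2.imread('pics/scene0.png')
for n,p in (('ul',(336,128)),('ur',(406,126)),('ll',(340,263))): print(n,ray(c,p,.02))
def caps(cal,img,lo,z2):
    hsv=cv2.cvtColor(img,cv2.COLOR_BGR2HSV)
    m=cv2.inRange(hsv,(21,100,90),(34,255,255))
    n,l,st,ce=cv2.connectedComponentsWithStats(m)
    for i in range(1,n):
        if st[i,4]>100: print(st[i],ce[i],'@.209',ray(cal,ce[i],.209),'@.192',ray(cal,ce[i],.192))
for cal,img in ((c,a),(t,b),(s,e)): caps(cal,img,0,0);print()
# tray mask
hsv=cv2.cvtColor(a,cv2.COLOR_BGR2HSV);m=cv2.inRange(hsv,(3,100,40),(14,220,160))[110:280,320:425]
pts=cv2.findNonZero(m)+np.array([[320,110]]);r=cv2.minAreaRect(pts);print(r);print([ray(c,p,.02)[:2] for p in cv2.boxPoints(r)],ray(c,r[0],.02))
# stand pts in scene cam: none
```

```text
ul [0.3926 0.2681 0.02  ]
ur [0.4745 0.3049 0.02  ]
ll [0.4708 0.1006 0.02  ]
[381 170  30  29 445] [392.7775 183.5101] @.209 [0.4475 0.2473 0.209 ] @.192 [0.4514 0.2459 0.192 ]


[303 272  19  23 274] [311.9854 282.2518] @.209 [0.49   0.1678 0.209 ] @.192 [0.489  0.1586 0.192 ]
[331 319  15  19 218] [337.9725 328.0872] @.209 [0.4558 0.259  0.209 ] @.192 [0.4541 0.2518 0.192 ]

((372.5675048828125, 193.4981689453125), (135.9503631591797, 72.48704528808594), 88.45184326171875)
[array([0.3901, 0.269 ]), array([0.4748, 0.3069]), array([0.5615, 0.1424]), array([0.4681, 0.1004])] [0.4716 0.2088 0.02  ]
```

>>> {"op": "apply_moves", "data": {"series": [{"offset":[6,-48,-2],"rot":[0,0,48]},{"offset":[6,-48,-2],"rot":[0,0,48]},{"offset":[6,-48,-2],"rot":[0,0,48]},{"offset":[6,-48,-2],"rot":[0,0,48]},{"offset":[6,-48,-2],"rot":[0,0,48]},{"offset":[6,-48,-2],"rot":[0,0,48]},{"offset":[6,-48,-2],"rot":[0,0,48]},{"offset":[6,-48,-2],"rot":[0,0,48]},{"offset":[6,-48,-2],"rot":[0,0,48]},{"offset":[6,-48,-2],"rot":[0,0,48]},{"offset":[6,-48,-2],"rot":[0,0,48]},{"offset":[6,-48,-2],"rot":[0,0,48]},{"offset":[6,-48,-2],"rot":[0,0,48]},{"offset":[6,-48,-2],"rot":[0,0,48]},{"offset":[6,-48,-2],"rot":[0,0,48]},{"offset":[6,-48,-2],"rot":[0,0,48]}]}}

```text
time: 4.55
position: [0.4571, -0.2756, 0.405]
tool_rot: [0.167, 0.986, -0.0, 0.0]
ft_force: [0.2, -0.5, 0.9]
grip_width: 0.0871
grip_force: 0.0
```

Run:
```python
from h import *
import cv2,pickle
c=vision.calibration('wrist');im=vision.camera('wrist');cv2.imwrite('pics/w2.png',im[:,:,::-1]);pickle.dump(c,open('w2.pkl','wb'))
for f in (nets.spot_point,nets.search_frame):
  for n in ['jar_wide','jar_slim','stand','cork_mat']:
    print(n,[(np.round(d['centre'],4),round(d['conf'],2)) for d in f('wrist',n)[:2]])
```

```text
jar_wide [(array([ 0.5069, -0.3012,  0.0158]), 0.93), (array([ 0.543 , -0.1464, -0.0009]), 0.78)]
jar_slim [(array([ 0.4238, -0.2667,  0.0134]), 0.87), (array([ 4.629e-01, -2.820e-01, -2.000e-04]), 0.67)]
stand [(array([ 0.4648, -0.285 , -0.0014]), 0.8)]
cork_mat [(array([ 0.4355, -0.0432,  0.0015]), 0.8)]
jar_wide [(array([ 0.5402, -0.1537,  0.0851]), 0.97), (array([ 0.5036, -0.2976,  0.1031]), 0.71)]
jar_slim [(array([ 0.4199, -0.2654,  0.1112]), 0.87)]
stand [(array([ 0.4484, -0.2757,  0.0623]), 0.68)]
cork_mat [(array([ 0.4295, -0.0443,  0.0085]), 0.94), (array([ 0.5006, -0.3004,  0.0995]), 0.35)]
```

View pics/w2.png

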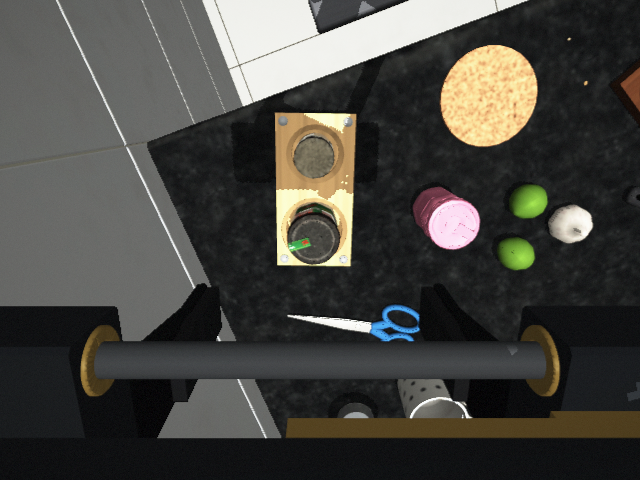

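The wrist view shows the stand corners at (275,113), (356,113), (351,266) and (278,266), the slim lid at (314,157), the wide lid at (313,239), and the mat at (489,95).

Run:
```python
from h import *
import pickle
np.set_printoptions(precision=4,suppress=True)
c=pickle.load(open('w2.pkl','rb'))
C=[ray(c,p,.06)[:2] for p in [(275,113),(356,113),(351.5,266),(277.5,266)]]
print(C,np.mean(C,0))
L=C[3]+C[2]-C[0]-C[1];S=C[1]+C[2]-C[0]-C[3];print(np.degrees(np.arctan2(L[1],L[0])),np.degrees(np.arctan2(S[1],S[0])),np.linalg.norm(L)/2,np.linalg.norm(S)/2)
print('slim',ray(c,(314,157),.11),'wide',ray(c,(313,239),.1),'mat',ray(c,(489,95),.008))
t=vision.calibration('top')
print('top: slim',ray(t,(370+264/2.667,185+237/2.667),.11),'wide',ray(t,(370+300/2.667,185+103/2.667),.1),'mat',ray(t,(338,273),.008))
```

```text
[array([ 0.3645, -0.2973]), array([ 0.3948, -0.2107]), array([ 0.5692, -0.2727]), array([ 0.5382, -0.361 ])] [ 0.4667 -0.2854]
-19.863744771708912 70.69568376923364 0.18503306542841136 0.09264114985886257
slim [ 0.4208 -0.2697  0.11  ] wide [ 0.5079 -0.302   0.1   ] mat [ 0.4305 -0.0446  0.008 ]
top: slim [ 0.421  -0.2695  0.11  ] wide [ 0.51   -0.3011  0.1   ] mat [ 0.4336 -0.0455  0.008 ]
```

>>> {"op": "apply_moves", "data": {"series": [{"offset":[5.2,-2.45,-5],"rot":[0,0,0]},{"offset":[5.2,-2.45,-10],"rot":[0,0,0]},{"offset":[5.2,-2.45,-15],"rot":[0,0,0]},{"offset":[5.2,-2.45,-20],"rot":[0,0,0]},{"offset":[5.2,-2.45,-24],"rot":[0,0,0]},{"offset":[5.2,-2.45,-26.5],"rot":[0,0,0]},{"offset":[5.2,-2.45,-28.5],"rot":[0,0,0]},{"offset":[5.2,-2.45,-30],"rot":[0,0,0]},{"offset":[5.2,-2.45,-31],"rot":[0,0,0]},{"offset":[5.2,-2.45,-31.5],"rot":[0,0,0]},{"offset":[5.2,-2.45,-31.5],"rot":[0,0,0]},{"offset":[5.2,-2.45,-31.5],"rot":[0,0,0]}]}}

```text
time: 6.2
position: [0.5095, -0.3018, 0.0903]
tool_rot: [0.168, 0.986, -0.0, 0.001]
ft_force: [-0.3, -0.0, -0.0]
grip_width: 0.0873
grip_force: 0.0
```

>>> {"op": "apply_moves", "data": {"series": [{"offset":[0,0,0],"rot":[0,0,0]},{"offset":[0,0,0],"rot":[0,0,0]},{"offset":[0,0,0],"rot":[0,0,0]},{"offset":[0,0,0],"rot":[0,0,0]},{"offset":[0,0,0],"rot":[0,0,0]},{"offset":[0,0,0],"rot":[0,0,0]},{"offset":[0,0,0],"rot":[0,0,0]},{"offset":[0,0,0],"rot":[0,0,0]}], "hand": 0, "newtons": 30}}

```text
time: 7.0
position: [0.5091, -0.3016, 0.0898]
tool_rot: [0.168, 0.986, -0.0, 0.0]
ft_force: [-0.7, -1.4, 3.2]
grip_width: 0.0598
grip_force: 29.9
```

>>> {"op": "apply_moves", "data": {"series": [{"offset":[0,0,1],"rot":[0,0,0]},{"offset":[0,0,3],"rot":[0,0,0]},{"offset":[0,0,6],"rot":[0,0,0]},{"offset":[0,0,9],"rot":[0,0,0]},{"offset":[0,0,11],"rot":[0,0,0]},{"offset":[-0.2,0.6,12],"rot":[0,0,0]},{"offset":[-0.7,2.2,12],"rot":[0,0,0]},{"offset":[-1.4,4.6,12],"rot":[0,0,0]},{"offset":[-2.3,7.6,12],"rot":[0,0,0]},{"offset":[-3.2,10.6,12],"rot":[0,0,0]},{"offset":[-4.1,13.6,12],"rot":[0,0,0]},{"offset":[-5,16.6,12],"rot":[0,0,0]},{"offset":[-5.9,19.6,12],"rot":[0,0,0]},{"offset":[-6.8,22.6,12],"rot":[0,0,0]},{"offset":[-7.4,24.6,12],"rot":[0,0,0]},{"offset":[-7.7,25.6,11],"rot":[0,0,0]},{"offset":[-7.7,25.6,9],"rot":[0,0,0]},{"offset":[-7.7,25.6,6],"rot":[0,0,0]},{"offset":[-7.7,25.6,3],"rot":[0,0,0]},{"offset":[-7.7,25.6,1],"rot":[0,0,0]}]}}

```text
time: 9.0
position: [0.4304, -0.0444, 0.0977]
tool_rot: [0.168, 0.986, 0.0, -0.002]
ft_force: [0.0, 0.8, -3.0]
grip_width: 0.0597
grip_force: 30.0
```

>>> {"op": "apply_moves", "data": {"series": [{"offset":[0,0,-0.6],"rot":[0,0,0]},{"offset":[0,0,-1],"rot":[0,0,0]},{"offset":[0,0,-1.3],"rot":[0,0,0]},{"offset":[0,0,-1.5],"rot":[0,0,0]},{"offset":[0,0,-1.6],"rot":[0,0,0]},{"offset":[0,0,-1.6],"rot":[0,0,0]},{"offset":[0,0,-1.6],"rot":[0,0,0]}]}}

```text
time: 9.7
position: [0.4323, -0.0455, 0.0839]
tool_rot: [0.168, 0.986, -0.0, 0.0]
ft_force: [-0.3, -0.7, -2.3]
grip_width: 0.0603
grip_force: 30.0
```

>>> {"op": "apply_moves", "data": {"series": [{"offset":[0,0,-0.1],"rot":[0,0,0]},{"offset":[0,0,-0.15],"rot":[0,0,0]},{"offset":[0,0,-0.15],"rot":[0,0,0]}]}}

```text
time: 10.0
position: [0.4323, -0.0455, 0.0837]
tool_rot: [0.168, 0.986, -0.0, 0.001]
ft_force: [-2.8, 0.3, 14.3]
grip_width: 0.0599
grip_force: 29.6
```

>>> {"op": "apply_moves", "data": {"series": [{"offset":[0,0,0],"rot":[0,0,0]},{"offset":[0,0,0],"rot":[0,0,0]},{"offset":[0,0,0],"rot":[0,0,0]},{"offset":[0,0,0],"rot":[0,0,0]},{"offset":[0,0,0],"rot":[0,0,0]},{"offset":[0,0,1.5],"rot":[0,0,0]},{"offset":[0,0,5],"rot":[0,0,0]},{"offset":[0,0,10],"rot":[0,0,0]},{"offset":[0,0,15],"rot":[0,0,0]},{"offset":[0,0,20],"rot":[0,0,0]},{"offset":[0,0,25],"rot":[0,0,0]},{"offset":[0,0,30],"rot":[0,0,0]},{"offset":[0,0,31],"rot":[0,0,0]},{"offset":[0,0,31],"rot":[0,0,0]}], "hand": 1}}

```text
time: 11.4
position: [0.4327, -0.0456, 0.3938]
tool_rot: [0.168, 0.986, -0.0, 0.002]
ft_force: [0.4, 0.2, -0.0]
grip_width: 0.0871
grip_force: 0.0
```

>>> {"op": "apply_moves", "data": {"series": [{"offset":[-1.2,25.5,2],"rot":[0,0,-46.3]},{"offset":[-1.2,25.5,2],"rot":[0,0,-46.3]},{"offset":[-1.2,25.5,2],"rot":[0,0,-46.3]},{"offset":[-1.2,25.5,2],"rot":[0,0,-46.3]},{"offset":[-1.2,25.5,2],"rot":[0,0,-46.3]},{"offset":[-1.2,25.5,2],"rot":[0,0,-46.3]},{"offset":[-1.2,25.5,2],"rot":[0,0,-46.3]},{"offset":[-1.2,25.5,2],"rot":[0,0,-46.3]},{"offset":[-1.2,25.5,2],"rot":[0,0,-46.3]},{"offset":[-1.2,25.5,2],"rot":[0,0,-46.3]}]}}

```text
time: 12.4
position: [0.4197, 0.2087, 0.4108]
tool_rot: [0.542, 0.84, -0.001, -0.001]
ft_force: [0.8, -0.4, -0.3]
grip_width: 0.087
grip_force: 0.0
```

Run:
```python
from h import *
import cv2,pickle
np.set_printoptions(precision=4,suppress=True)
print(get_obs()['position'])
c=vision.calibration('wrist');im=vision.camera('wrist');cv2.imwrite('pics/w3.png',im[:,:,::-1]);pickle.dump(c,open('w3.pkl','wb'))
for n in ['tall_bottle_wide','tall_bottle_slim','tray']:
    print(n,[(np.round(d['centre'],4),round(d['conf'],2)) for d in nets.spot_point('wrist',n)[:2]])
```

```text
[0.4197 0.2087 0.4108]
tall_bottle_wide [(array([0.4869, 0.1632, 0.0062]), 0.95)]
tall_bottle_slim [(array([0.4506, 0.2458, 0.0131]), 0.68)]
tray [(array([ 0.4732,  0.2048, -0.0005]), 0.91)]
```

View pics/w3.png

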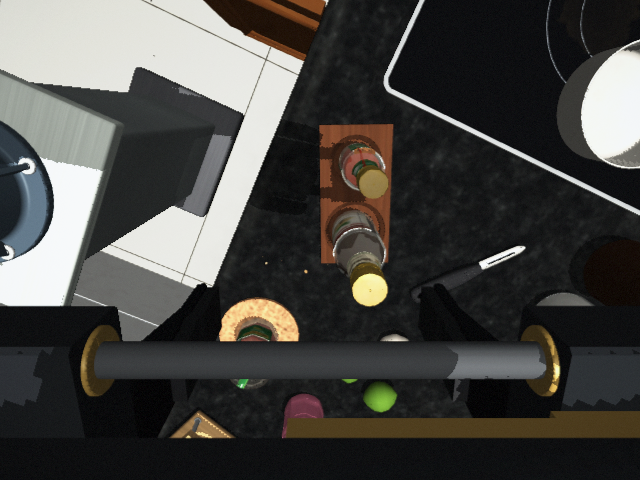

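The jar stands on the mat at (255,360). The cap tops are at (370,291) and (373,184), and the tray corners at (320,125), (393,125) and (322,263).

Run:
```python
from h import *
import pickle
np.set_printoptions(precision=4,suppress=True)
c=pickle.load(open('w3.pkl','rb'))
print(ray(c,(370,291),.209),ray(c,(373,184),.192),[ray(c,p,.02)[:2] for p in [(320,125),(393,125),(321.5,263)]])
```

```text
[0.4912 0.1594 0.209 ] [0.4533 0.2463 0.192 ] [array([0.3919, 0.2684]), array([0.475 , 0.3059]), array([0.4693, 0.1019])]
```

>>> {"op": "apply_moves", "data": {"series": [{"offset":[4,-2.5,0],"rot":[0,0,0]},{"offset":[7.1,-4.95,-2],"rot":[0,0,0]},{"offset":[7.1,-4.95,-6],"rot":[0,0,0]},{"offset":[7.1,-4.95,-11],"rot":[0,0,0]},{"offset":[7.1,-4.95,-15],"rot":[0,0,0]},{"offset":[7.1,-4.95,-18],"rot":[0,0,0]},{"offset":[7.1,-4.95,-20],"rot":[0,0,0]},{"offset":[7.1,-4.95,-21],"rot":[0,0,0]},{"offset":[7.1,-4.95,-21.3],"rot":[0,0,0]},{"offset":[7.1,-4.95,-21.3],"rot":[0,0,0]},{"offset":[7.1,-4.95,-21.3],"rot":[0,0,0]}]}}

```text
time: 13.7
position: [0.492, 0.1601, 0.2002]
tool_rot: [0.542, 0.84, 0.001, 0.001]
ft_force: [0.6, -0.0, -0.4]
grip_width: 0.0873
grip_force: 0.0
```

>>> {"op": "apply_moves", "data": {"series": [{"offset":[0,0,0],"rot":[0,0,0]},{"offset":[0,0,0],"rot":[0,0,0]},{"offset":[0,0,0],"rot":[0,0,0]},{"offset":[0,0,0],"rot":[0,0,0]},{"offset":[0,0,0],"rot":[0,0,0]},{"offset":[0,0,0],"rot":[0,0,0]},{"offset":[0,0,0],"rot":[0,0,0]},{"offset":[0,0,0],"rot":[0,0,0]},{"offset":[0,0,0],"rot":[0,0,0]},{"offset":[0,0,0],"rot":[0,0,0]}], "hand": 0, "newtons": 55}}

```text
time: 14.7
position: [0.4909, 0.1601, 0.1989]
tool_rot: [0.542, 0.84, -0.0, -0.0]
ft_force: [-0.8, -0.0, -1.0]
grip_width: 0.0344
grip_force: 54.2
```

>>> {"op": "apply_moves", "data": {"series": [{"offset":[0,0,0.3],"rot":[0,0,0]},{"offset":[0,0,0.9],"rot":[0,0,0]},{"offset":[0,0,1.7],"rot":[0,0,0]},{"offset":[0,0,2.7],"rot":[0,0,0]},{"offset":[0,0,3.8],"rot":[0,0,0]},{"offset":[0,0,5],"rot":[0,0,0]},{"offset":[0,0,6.2],"rot":[0,0,0]},{"offset":[0,0,7.4],"rot":[0,0,0]},{"offset":[0,0,8.6],"rot":[0,0,0]},{"offset":[0,0,9.8],"rot":[0,0,0]},{"offset":[0,0,11],"rot":[0,0,0]},{"offset":[0,0,12.1],"rot":[0,0,0]},{"offset":[0,0,13],"rot":[0,0,0]},{"offset":[0,0,13.6],"rot":[0,0,0]},{"offset":[0,0,14],"rot":[0,0,0]}]}}

```text
time: 16.2
position: [0.4911, 0.1601, 0.3396]
tool_rot: [0.542, 0.84, 0.0, 0.0]
ft_force: [0.3, 0.8, -3.6]
grip_width: 0.0344
grip_force: 54.1
```

>>> {"op": "apply_moves", "data": {"series": [{"offset":[0,-0.2,0],"rot":[0,0,0.3]},{"offset":[0,-0.6,0],"rot":[0,0,0.8]},{"offset":[0.1,-1.2,0],"rot":[0,0,1.5]},{"offset":[0.1,-2,0],"rot":[0,0,2.4]},{"offset":[0.1,-3,0],"rot":[0,0,3.4]},{"offset":[0.2,-4.1,0],"rot":[0,0,4.5]},{"offset":[0.2,-5.3,0],"rot":[0,0,5.7]},{"offset":[0.3,-6.5,0],"rot":[0,0,6.9]},{"offset":[0.3,-7.7,0],"rot":[0,0,8.1]},{"offset":[0.4,-8.9,0],"rot":[0,0,9.3]},{"offset":[0.4,-10.1,0],"rot":[0,0,10.5]},{"offset":[0.5,-11.3,0],"rot":[0,0,11.7]},{"offset":[0.5,-12.5,0],"rot":[0,0,12.9]},{"offset":[0.5,-13.7,0],"rot":[0,0,14.1]},{"offset":[0.6,-14.9,0],"rot":[0,0,15.3]},{"offset":[0.6,-16.1,0],"rot":[0,0,16.5]},{"offset":[0.7,-17.3,0],"rot":[0,0,17.7]},{"offset":[0.7,-18.5,0],"rot":[0,0,18.9]},{"offset":[0.8,-19.7,0],"rot":[0,0,20.1]},{"offset":[0.8,-20.9,0],"rot":[0,0,21.3]}]}}

```text
time: 18.2
position: [0.4989, -0.0499, 0.3386]
tool_rot: [0.377, 0.926, -0.0, -0.0]
ft_force: [0.8, -0.9, -3.4]
grip_width: 0.0341
grip_force: 54.1
```

>>> {"op": "apply_moves", "data": {"series": [{"offset":[0,-1.2,0],"rot":[0,0,1.2]},{"offset":[0.1,-2.4,0],"rot":[0,0,2.4]},{"offset":[0.1,-3.6,0],"rot":[0,0,3.6]},{"offset":[0.2,-4.8,0],"rot":[0,0,4.8]},{"offset":[0.2,-6,0],"rot":[0,0,6]},{"offset":[0.3,-7.2,0],"rot":[0,0,7.2]},{"offset":[0.3,-8.4,0],"rot":[0,0,8.4]},{"offset":[0.4,-9.6,0],"rot":[0,0,9.6]},{"offset":[0.4,-10.8,0],"rot":[0,0,10.8]},{"offset":[0.5,-12,0],"rot":[0,0,12]},{"offset":[0.5,-13.2,0],"rot":[0,0,13.2]},{"offset":[0.6,-14.4,0],"rot":[0,0,14.4]},{"offset":[0.6,-15.6,0],"rot":[0,0,15.6]},{"offset":[0.7,-16.8,0],"rot":[0,0,16.8]},{"offset":[0.7,-18,0],"rot":[0,0,18]},{"offset":[0.8,-19.2,0],"rot":[0,0,19.2]},{"offset":[0.8,-20.4,0],"rot":[0,0,20.4]},{"offset":[0.9,-21.5,0],"rot":[0,0,21.5]},{"offset":[0.9,-22.5,0],"rot":[0,0,22.5]},{"offset":[0.9,-23.3,0],"rot":[0,0,23.3]}]}}

```text
time: 20.2
position: [0.5075, -0.2829, 0.3384]
tool_rot: [0.183, 0.983, 0.0, -0.001]
ft_force: [0.7, 0.1, -3.8]
grip_width: 0.0342
grip_force: 54.1
```

>>> {"op": "apply_moves", "data": {"series": [{"offset":[0.1,-0.7,0],"rot":[0,0,0.6]},{"offset":[0.1,-1.2,0],"rot":[0,0,1.2]},{"offset":[0.1,-1.6,0],"rot":[0,0,1.6]},{"offset":[0.1,-1.9,0],"rot":[0,0,1.7]},{"offset":[0.1,-2,0],"rot":[0,0,1.7]},{"offset":[0.1,-2,0],"rot":[0,0,1.7]},{"offset":[0.1,-2,0],"rot":[0,0,1.7]}]}}

```text
time: 20.9
position: [0.509, -0.3016, 0.3391]
tool_rot: [0.168, 0.986, 0.0, -0.0]
ft_force: [-0.4, -0.9, -2.5]
grip_width: 0.0342
grip_force: 54.1
```

Run:
```python
from h import *
import cv2,pickle
np.set_printoptions(precision=4,suppress=True)
im={}
for n in ('top','scene'): im[n]=vision.camera(n)[:,:,::-1]
c=vision.calibration('wrist');w=vision.camera('wrist')[:,:,::-1]
o=cv2.resize(im['top'][130:330,330:540],(399,380),interpolation=3)
s=cv2.resize(im['scene'][50:250,200:410],(399,380),interpolation=3)
cv2.imwrite('pics/p1.png',np.hstack([o,s]));cv2.imwrite('pics/w4.png',w)
for n in('top','wrist'): print(n,[(np.round(d['centre'],4),round(d['conf'],2)) for d in nets.spot_point(n,'tall_bottle_wide')[:2]])
```

```text
top [(array([ 0.5033, -0.3002,  0.1519]), 0.84)]
wrist [(array([ 0.5076, -0.2986,  0.1478]), 0.94)]
```

View pics/p1.png

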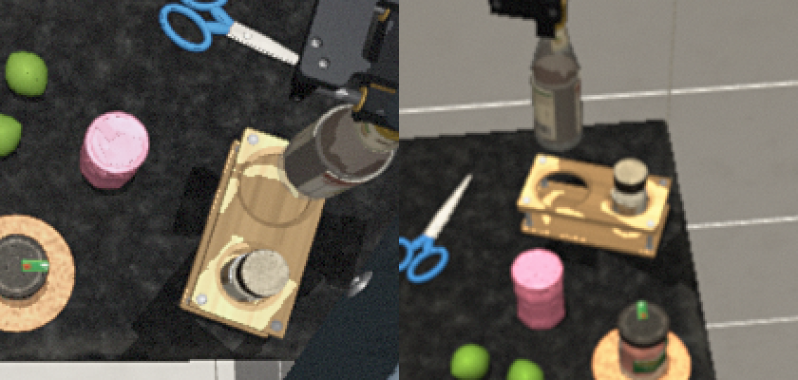

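Both pictures show the bottle hanging straight over the wide hole, with jar_wide upright on the mat. I'll lower it.

>>> {"op": "apply_moves", "data": {"series": [{"offset":[0,0,-0.3],"rot":[0,0,0]},{"offset":[0,0,-0.9],"rot":[0,0,0]},{"offset":[0,0,-1.8],"rot":[0,0,0]},{"offset":[0,0,-2.8],"rot":[0,0,0]},{"offset":[0,0,-3.8],"rot":[0,0,0]},{"offset":[0,0,-4.8],"rot":[0,0,0]},{"offset":[0,0,-5.8],"rot":[0,0,0]},{"offset":[0,0,-6.6],"rot":[0,0,0]},{"offset":[0,0,-7.2],"rot":[0,0,0]},{"offset":[0,0,-7.8],"rot":[0,0,0]},{"offset":[0,0,-8.4],"rot":[0,0,0]},{"offset":[0,0,-9],"rot":[0,0,0]},{"offset":[0,0,-9.6],"rot":[0,0,0]},{"offset":[0,0,-10],"rot":[0,0,0]}]}}

```text
time: 22.55
position: [0.5089, -0.3018, 0.2385]
tool_rot: [0.168, 0.986, 0.0, -0.0]
ft_force: [-0.1, 0.4, -3.9]
grip_width: 0.0346
grip_force: 54.1
```

>>> {"op": "apply_moves", "data": {"series": [{"offset":[0,0,-0.6],"rot":[0,0,0]},{"offset":[0,0,-1.2],"rot":[0,0,0]},{"offset":[0,0,-1.8],"rot":[0,0,0]},{"offset":[0,0,-2.3],"rot":[0,0,0]},{"offset":[0,0,-2.7],"rot":[0,0,0]},{"offset":[0,0,-3],"rot":[0,0,0]},{"offset":[0,0,-3.2],"rot":[0,0,0]},{"offset":[0,0,-3.3],"rot":[0,0,0]},{"offset":[0,0,-3.3],"rot":[0,0,0]}]}}

```text
time: 23.45
position: [0.5091, -0.3019, 0.206]
tool_rot: [0.168, 0.986, -0.0, 0.0]
ft_force: [0.0, 0.2, -2.5]
grip_width: 0.0342
grip_force: 54.1
```

Within about a millimetre of the bottom and no side force. I'll touch down and release.

>>> {"op": "apply_moves", "data": {"series": [{"offset":[0,0,-0.1],"rot":[0,0,0]},{"offset":[0,0,-0.2],"rot":[0,0,0]},{"offset":[0,0,-0.2],"rot":[0,0,0]},{"offset":[0,0,-0.2],"rot":[0,0,0]}]}}

```text
time: 23.85
position: [0.5097, -0.3023, 0.2049]
tool_rot: [0.168, 0.986, -0.0, 0.001]
ft_force: [0.9, -0.0, 2.7]
grip_width: 0.0339
grip_force: 54.5
```

>>> {"op": "apply_moves", "data": {"series": [{"offset":[0,0,0],"rot":[0,0,0]},{"offset":[0,0,0],"rot":[0,0,0]},{"offset":[0,0,0],"rot":[0,0,0]},{"offset":[0,0,0],"rot":[0,0,0]},{"offset":[0,0,0],"rot":[0,0,0]},{"offset":[0,0,1.5],"rot":[0,0,0]},{"offset":[0,0,4],"rot":[0,0,0]},{"offset":[0,0,7],"rot":[0,0,0]},{"offset":[-7.7,25.65,7],"rot":[0,0,-46.3]},{"offset":[-7.7,25.65,7],"rot":[0,0,-46.3]},{"offset":[-7.7,25.65,7],"rot":[0,0,-46.3]},{"offset":[-7.7,25.65,7],"rot":[0,0,-46.3]},{"offset":[-7.7,25.65,7],"rot":[0,0,-46.3]},{"offset":[-7.7,25.65,7],"rot":[0,0,-46.3]},{"offset":[-7.7,25.65,7],"rot":[0,0,-46.3]},{"offset":[-7.7,25.65,7],"rot":[0,0,-46.3]}], "hand": 1}}

```text
time: 25.45
position: [0.4325, -0.0455, 0.2744]
tool_rot: [0.541, 0.841, -0.0, 0.001]
ft_force: [0.6, 0.4, -0.5]
grip_width: 0.0872
grip_force: 0.0
```

Run:
```python
from h import *
import cv2
np.set_printoptions(precision=4,suppress=True)
im={}
for n in ('top','scene'): im[n]=vision.camera(n)[:,:,::-1]
o=cv2.resize(im['top'][130:330,330:540],(399,380),interpolation=3)
s=cv2.resize(im['scene'][50:250,200:410],(399,380),interpolation=3)
cv2.imwrite('pics/p2.png',np.hstack([o,s]))
for n in('top','scene'):
  for k in ('tall_bottle_wide','jar_wide'): print(n,[(np.round(d['centre'],4),round(d['conf'],2)) for d in nets.spot_point(n,k)[:2]])
```

```text
top [(array([ 0.5041, -0.3031,  0.0151]), 0.66)]
top []
scene [(array([ 0.5098, -0.299 ,  0.0135]), 0.84)]
scene [(array([ 0.4291, -0.0424,  0.0053]), 0.92), (array([ 0.5501, -0.1395,  0.0035]), 0.85)]
```

View pics/p2.png

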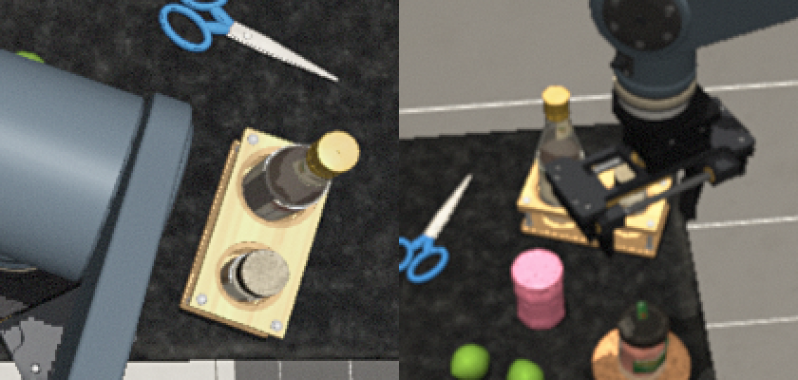

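The wide bottle stands upright in the stand's wide hole. Next is jar_wide from the mat.

>>> {"op": "apply_moves", "data": {"series": [{"offset":[0,0,-4],"rot":[0,0,0]},{"offset":[0,0,-9],"rot":[0,0,0]},{"offset":[0,0,-13],"rot":[0,0,0]},{"offset":[0,0,-16],"rot":[0,0,0]},{"offset":[0,0,-18],"rot":[0,0,0]},{"offset":[0,0,-19],"rot":[0,0,0]},{"offset":[0,0,-19],"rot":[0,0,0]},{"offset":[0,0,-19],"rot":[0,0,0]}]}}

```text
time: 26.55
position: [0.4326, -0.0458, 0.0844]
tool_rot: [0.542, 0.84, 0.0, 0.0]
ft_force: [-0.2, -0.3, 0.7]
grip_width: 0.0872
grip_force: 0.0
```

>>> {"op": "apply_moves", "data": {"series": [{"offset":[0,0,0],"rot":[0,0,0]},{"offset":[0,0,0],"rot":[0,0,0]},{"offset":[0,0,0],"rot":[0,0,0]},{"offset":[0,0,0],"rot":[0,0,0]},{"offset":[0,0,0],"rot":[0,0,0]},{"offset":[0,0,0],"rot":[0,0,0]},{"offset":[0,0,0],"rot":[0,0,0]}], "hand": 0, "newtons": 30}}

```text
time: 27.25
position: [0.4322, -0.0455, 0.0844]
tool_rot: [0.542, 0.84, 0.0, 0.0]
ft_force: [0.0, -0.6, 6.2]
grip_width: 0.0596
grip_force: 30.5
```

The wrist camera sits on the slim-bottle side when the hand is over the wide recess, so I'll check whether the wrist can turn around.

Run:
```python
from rig import get_obs
print(get_obs()['q'])
```

```text
[-3.63062966e-01  5.84665698e-01  2.03726436e+00 -5.24380772e-05
  5.18946571e-01 -7.87474882e-01]
```

>>> {"op": "apply_moves", "data": {"series": [{"offset":[0,0,1],"rot":[0,0,0]},{"offset":[0,0,3],"rot":[0,0,0]},{"offset":[0,0,6],"rot":[0,0,0]},{"offset":[0,0,9],"rot":[0,0,0]},{"offset":[0,0,12],"rot":[0,0,0]},{"offset":[0,0,14],"rot":[0,0,0]},{"offset":[0,0,15],"rot":[0,0,0]}]}}

```text
time: 27.95
position: [0.4322, -0.0454, 0.2358]
tool_rot: [0.542, 0.84, 0.0, 0.001]
ft_force: [0.6, 0.6, -2.8]
grip_width: 0.0593
grip_force: 31.0
```

>>> {"op": "apply_moves", "data": {"series": [{"offset":[0.2,0.7,0],"rot":[0,0,-6]},{"offset":[0.5,1.7,0],"rot":[0,0,-14]},{"offset":[0.8,2.8,0],"rot":[0,0,-22]},{"offset":[1.1,3.9,0],"rot":[0,0,-30]},{"offset":[1.5,5,0],"rot":[0,0,-38]},{"offset":[1.8,6.2,0],"rot":[0,0,-46]},{"offset":[2.1,7.4,0],"rot":[0,0,-54]},{"offset":[2.4,8.5,0],"rot":[0,0,-62]},{"offset":[2.8,9.7,0],"rot":[0,0,-70]},{"offset":[3.1,10.9,0],"rot":[0,0,-78]},{"offset":[3.4,12,0],"rot":[0,0,-86]},{"offset":[3.8,13.2,0],"rot":[0,0,-94]},{"offset":[4.1,14.4,0],"rot":[0,0,-102]},{"offset":[4.4,15.5,0],"rot":[0,0,-110]},{"offset":[4.7,16.6,0],"rot":[0,0,-118]},{"offset":[5,17.7,0],"rot":[0,0,-126]},{"offset":[5.3,18.7,0],"rot":[0,0,-134]},{"offset":[5.6,19.5,0],"rot":[0,0,-142]},{"offset":[5.8,20.2,0],"rot":[0,0,-150]},{"offset":[5.9,20.65,0],"rot":[0,0,-158]}]}}

```text
time: 29.95
position: [0.4901, 0.1615, 0.2329]
tool_rot: [0.927, -0.375, -0.001, 0.001]
ft_force: [0.6, 0.2, -2.6]
grip_width: 0.06
grip_force: 31.0
```

>>> {"op": "apply_moves", "data": {"series": [{"offset":[0,0,-0.5],"rot":[0,0,-6]},{"offset":[0,0,-2],"rot":[0,0,-7]},{"offset":[0,0,-4.5],"rot":[0,0,-7]},{"offset":[0,0,-7],"rot":[0,0,-7]},{"offset":[0,0,-9.5],"rot":[0,0,-7]},{"offset":[0,0,-11.5],"rot":[0,0,-7]},{"offset":[0,0,-12.5],"rot":[0,0,-7]},{"offset":[0,0,-12.5],"rot":[0,0,-7]},{"offset":[0,0,-12.5],"rot":[0,0,-7]}]}}

```text
time: 30.85
position: [0.4912, 0.1611, 0.1092]
tool_rot: [0.904, -0.428, -0.0, 0.0]
ft_force: [-0.0, 0.1, -3.4]
grip_width: 0.0594
grip_force: 31.0
```

Run:
```python
from h import *
import cv2
c=vision.calibration('wrist')
im={}
for n in ('top','scene'): im[n]=vision.camera(n)[:,:,::-1]
o=cv2.resize(im['top'][170:310,130:280],(399,380),interpolation=3)
s=cv2.resize(im['scene'][240:410,240:410],(399,380),interpolation=3)
cv2.imwrite('pics/p3.png',np.hstack([o,s]))
for n in('top','scene'):
  for k in ('tray','jar_wide'): print(n,[(np.round(d['centre'],4),round(d['conf'],2)) for d in nets.spot_point(n,k)[:2]])
```

```text
top [(array([ 0.4684,  0.2019, -0.0031]), 0.95), (array([ 0.4198, -0.2706,  0.0139]), 0.26)]
top [(array([ 0.5505, -0.1462, -0.0006]), 0.87), (array([0.49  , 0.1615, 0.0347]), 0.74)]
scene [(array([0.4672, 0.2041, 0.0026]), 0.6)]
scene [(array([0.4921, 0.1649, 0.0322]), 0.84), (array([ 0.5509, -0.1407,  0.0021]), 0.83)]
```

View pics/p3.png

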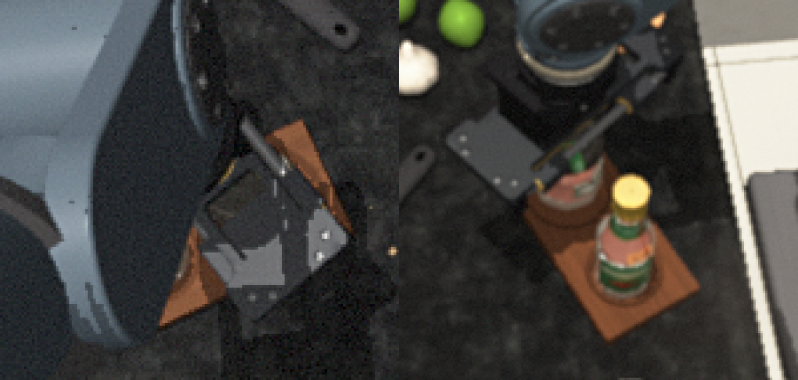

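jar_wide hangs over the wide recess with the hand clear of the slim bottle. I'll lower it.

>>> {"op": "apply_moves", "data": {"series": [{"offset":[0,0,-0.5],"rot":[0,0,0]},{"offset":[0,0,-1],"rot":[0,0,0]},{"offset":[0,0,-1.5],"rot":[0,0,0]},{"offset":[0,0,-2],"rot":[0,0,0]},{"offset":[0,0,-2.3],"rot":[0,0,0]},{"offset":[0,0,-2.5],"rot":[0,0,0]},{"offset":[0,0,-2.6],"rot":[0,0,0]},{"offset":[0,0,-2.6],"rot":[0,0,0]},{"offset":[0,0,-2.6],"rot":[0,0,0]}]}}

```text
time: 32.05
position: [0.4907, 0.161, 0.0844]
tool_rot: [0.904, -0.428, -0.0, 0.0]
ft_force: [-3.1, -1.7, 10.1]
grip_width: 0.0596
grip_force: 30.7
```

>>> {"op": "apply_moves", "data": {"series": [{"offset":[0,0,0],"rot":[0,0,0]},{"offset":[0,0,0],"rot":[0,0,0]},{"offset":[0,0,0],"rot":[0,0,0]},{"offset":[0,0,0],"rot":[0,0,0]},{"offset":[0,0,0],"rot":[0,0,0]},{"offset":[0,0,1.5],"rot":[0,0,0]},{"offset":[0,0,5],"rot":[0,0,0]},{"offset":[0,0,10],"rot":[0,0,0]},{"offset":[0,0,15],"rot":[0,0,0]},{"offset":[0,0,20],"rot":[0,0,0]},{"offset":[0,0,24.5],"rot":[0,0,0]},{"offset":[0,0,24.5],"rot":[0,0,0]}], "hand": 1}}

```text
time: 33.25
position: [0.4948, 0.1617, 0.3349]
tool_rot: [0.904, -0.428, 0.007, -0.004]
ft_force: [0.5, -0.2, -0.0]
grip_width: 0.0869
grip_force: 0.0
```

>>> {"op": "apply_moves", "data": {"series": [{"offset":[-1,-5,0],"rot":[0,0,8]},{"offset":[-2,-8,0],"rot":[0,0,16]},{"offset":[-3,-11,0],"rot":[0,0,24]},{"offset":[-3,-13,0],"rot":[0,0,32]},{"offset":[-4,-15,0],"rot":[0,0,40]},{"offset":[-4,-17,0],"rot":[0,0,48]},{"offset":[-4,-19,0],"rot":[0,0,56]},{"offset":[-5,-21,0],"rot":[0,0,64]},{"offset":[-5,-23,0],"rot":[0,0,72]},{"offset":[-5,-25,0],"rot":[0,0,80]},{"offset":[-5,-27,0],"rot":[0,0,88]},{"offset":[-6,-29,0],"rot":[0,0,96]},{"offset":[-6,-31,0],"rot":[0,0,104]},{"offset":[-6,-33,0],"rot":[0,0,112]},{"offset":[-6,-35,0],"rot":[0,0,120]},{"offset":[-6,-37,0],"rot":[0,0,128]},{"offset":[-6.5,-39,0],"rot":[0,0,136]},{"offset":[-7,-41,0],"rot":[0,0,144]},{"offset":[-7,-43.1,0],"rot":[0,0,152]},{"offset":[-7,-43.1,0],"rot":[0,0,160]}]}}

```text
time: 35.25
position: [0.4209, -0.2723, 0.3271]
tool_rot: [0.577, 0.817, -0.0, -0.0]
ft_force: [-0.7, 0.5, 0.5]
grip_width: 0.0869
grip_force: 0.0
```

>>> {"op": "apply_moves", "data": {"series": [{"offset":[0,0,0],"rot":[0,0,8]},{"offset":[0,0,0],"rot":[0,0,16]},{"offset":[0,0,0],"rot":[0,0,24]},{"offset":[0,0,0],"rot":[0,0,32]},{"offset":[0,0,0],"rot":[0,0,40]},{"offset":[0,0,0],"rot":[0,0,48]},{"offset":[0,0,0],"rot":[0,0,51.3]},{"offset":[0,0,0],"rot":[0,0,51.3]},{"offset":[0,0,0],"rot":[0,0,51.3]}]}}

```text
time: 36.15
position: [0.4208, -0.2696, 0.3274]
tool_rot: [0.169, 0.986, 0.0, -0.001]
ft_force: [0.2, -0.8, 0.0]
grip_width: 0.0871
grip_force: 0.0
```

Run:
```python
from h import *
import cv2
print(get_obs()['q'])
im={}
for n in ('top','scene'): im[n]=vision.camera(n)[:,:,::-1]
o=cv2.resize(im['top'][170:310,130:280],(399,380),interpolation=3)
s=cv2.resize(im['scene'][240:410,240:410],(399,380),interpolation=3)
cv2.imwrite('pics/p4.png',np.hstack([o,s]))
for n in('top','scene'):
  for k in ('tall_bottle_slim','jar_wide','jar_slim'): print(n,[(np.round(d['centre'],4),round(d['conf'],2)) for d in nets.spot_point(n,k)[:2]])
```

```text
[-7.93825566e-01  2.60925030e-01  1.62967166e+00  4.81936564e-05
  1.25229885e+00 -2.02507601e+00]
top []
top [(array([0.4898, 0.1591, 0.0082]), 0.78), (array([ 4.314e-01, -4.160e-02,  4.000e-04]), 0.63)]
top [(array([ 0.4197, -0.2736,  0.0157]), 0.92)]
scene [(array([0.4533, 0.2428, 0.0059]), 0.85)]
scene [(array([0.4906, 0.165 , 0.0047]), 0.86), (array([ 0.5487, -0.1419,  0.0033]), 0.58)]
scene [(array([ 0.4228, -0.2656,  0.0097]), 0.69)]
```

View pics/p4.png

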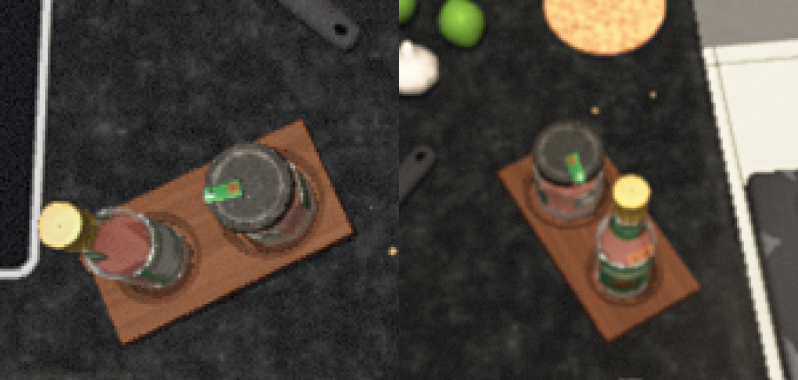

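jar_wide is seated in the tray's wide recess, upright, and the slim bottle is undisturbed. Now jar_slim.

>>> {"op": "apply_moves", "data": {"series": [{"offset":[0,0,-4],"rot":[0,0,0]},{"offset":[0,0,-8],"rot":[0,0,0]},{"offset":[0,0,-12],"rot":[0,0,0]},{"offset":[0,0,-15],"rot":[0,0,0]},{"offset":[0,0,-18],"rot":[0,0,0]},{"offset":[0,0,-20],"rot":[0,0,0]},{"offset":[0,0,-22],"rot":[0,0,0]},{"offset":[0,0,-23.1],"rot":[0,0,0]},{"offset":[0,0,-23.1],"rot":[0,0,0]},{"offset":[0,0,-23.1],"rot":[0,0,0]}]}}

```text
time: 37.55
position: [0.4214, -0.2702, 0.0974]
tool_rot: [0.168, 0.986, -0.0, 0.0]
ft_force: [0.4, -0.4, -0.2]
grip_width: 0.0873
grip_force: 0.0
```

>>> {"op": "apply_moves", "data": {"series": [{"offset":[0,0,0],"rot":[0,0,0]},{"offset":[0,0,0],"rot":[0,0,0]},{"offset":[0,0,0],"rot":[0,0,0]},{"offset":[0,0,0],"rot":[0,0,0]},{"offset":[0,0,0],"rot":[0,0,0]},{"offset":[0,0,0],"rot":[0,0,0]},{"offset":[0,0,0],"rot":[0,0,0]},{"offset":[0,0,0],"rot":[0,0,0]},{"offset":[0,0,0],"rot":[0,0,0]}], "hand": 0, "newtons": 25}}

```text
time: 38.45
position: [0.421, -0.2699, 0.0971]
tool_rot: [0.168, 0.986, 0.0, -0.0]
ft_force: [-0.5, 0.3, 0.7]
grip_width: 0.0426
grip_force: 25.0
```

>>> {"op": "apply_moves", "data": {"series": [{"offset":[0,0,1],"rot":[0,0,0]},{"offset":[0,0,3],"rot":[0,0,0]},{"offset":[0,0,6],"rot":[0,0,0]},{"offset":[0,0,9],"rot":[0,0,0]},{"offset":[0,0,11],"rot":[0,0,0]},{"offset":[0.1,0.6,12],"rot":[0,0,0]},{"offset":[0.1,2.2,12],"rot":[0,0,0]},{"offset":[0.2,4.6,12],"rot":[0,0,0]},{"offset":[0.4,7.6,12],"rot":[0,0,0]},{"offset":[0.5,10.6,12],"rot":[0,0,0]},{"offset":[0.7,13.6,12],"rot":[0,0,0]},{"offset":[0.8,16.6,12],"rot":[0,0,0]},{"offset":[1,19.6,12],"rot":[0,0,0]},{"offset":[1.1,21.6,12],"rot":[0,0,0]},{"offset":[1.1,22.4,11],"rot":[0,0,0]},{"offset":[1.1,22.4,9],"rot":[0,0,0]},{"offset":[1.1,22.4,6],"rot":[0,0,0]},{"offset":[1.1,22.4,3],"rot":[0,0,0]},{"offset":[1.1,22.4,1],"rot":[0,0,0]},{"offset":[1.1,22.4,0.4],"rot":[0,0,0]}]}}

```text
time: 40.45
position: [0.4296, -0.0451, 0.0983]
tool_rot: [0.168, 0.986, 0.001, -0.003]
ft_force: [-1.3, 0.0, -1.0]
grip_width: 0.0424
grip_force: 25.0
```

>>> {"op": "apply_moves", "data": {"series": [{"offset":[0,0,-0.4],"rot":[0,0,0]},{"offset":[0,0,-0.7],"rot":[0,0,0]},{"offset":[0,0,-0.9],"rot":[0,0,0]},{"offset":[0,0,-1],"rot":[0,0,0]},{"offset":[0,0,-1.1],"rot":[0,0,0]},{"offset":[0,0,-1.1],"rot":[0,0,0]}]}}

```text
time: 41.05
position: [0.4325, -0.0461, 0.091]
tool_rot: [0.168, 0.986, -0.0, 0.001]
ft_force: [-1.2, 0.2, 4.4]
grip_width: 0.0418
grip_force: 25.0
```

>>> {"op": "apply_moves", "data": {"series": [{"offset":[0,0,0],"rot":[0,0,0]},{"offset":[0,0,0],"rot":[0,0,0]},{"offset":[0,0,0],"rot":[0,0,0]},{"offset":[0,0,0],"rot":[0,0,0]},{"offset":[0,0,0],"rot":[0,0,0]},{"offset":[0,0,1.5],"rot":[0,0,0]},{"offset":[0,0,5],"rot":[0,0,0]},{"offset":[0,0,10],"rot":[0,0,0]},{"offset":[0,0,15],"rot":[0,0,0]},{"offset":[0,0,20],"rot":[0,0,0]},{"offset":[2.1,29.1,21],"rot":[0,0,-46.3]},{"offset":[2.1,29.1,21],"rot":[0,0,-46.3]},{"offset":[2.1,29.1,21],"rot":[0,0,-46.3]},{"offset":[2.1,29.1,21],"rot":[0,0,-46.3]},{"offset":[2.1,29.1,21],"rot":[0,0,-46.3]},{"offset":[2.1,29.1,21],"rot":[0,0,-46.3]},{"offset":[2.1,29.1,21],"rot":[0,0,-46.3]},{"offset":[2.1,29.1,21],"rot":[0,0,-46.3]},{"offset":[2.1,29.1,21],"rot":[0,0,-46.3]}], "hand": 1}}

```text
time: 42.95
position: [0.4523, 0.2456, 0.2995]
tool_rot: [0.541, 0.841, -0.001, -0.0]
ft_force: [-0.0, -0.2, 0.0]
grip_width: 0.087
grip_force: 0.0
```

>>> {"op": "apply_moves", "data": {"series": [{"offset":[0,0,-4],"rot":[0,0,0]},{"offset":[0,0,-7],"rot":[0,0,0]},{"offset":[0,0,-9.5],"rot":[0,0,0]},{"offset":[0,0,-11],"rot":[0,0,0]},{"offset":[0,0,-11.7],"rot":[0,0,0]},{"offset":[0,0,-11.7],"rot":[0,0,0]},{"offset":[0,0,-11.7],"rot":[0,0,0]}]}}

```text
time: 43.65
position: [0.4536, 0.2446, 0.1837]
tool_rot: [0.543, 0.84, 0.0, 0.0]
ft_force: [0.9, -0.9, 0.2]
grip_width: 0.0868
grip_force: 0.0
```

>>> {"op": "apply_moves", "data": {"series": [{"offset":[0,0,0],"rot":[0,0,0]},{"offset":[0,0,0],"rot":[0,0,0]},{"offset":[0,0,0],"rot":[0,0,0]},{"offset":[0,0,0],"rot":[0,0,0]},{"offset":[0,0,0],"rot":[0,0,0]},{"offset":[0,0,0],"rot":[0,0,0]},{"offset":[0,0,0],"rot":[0,0,0]},{"offset":[0,0,0],"rot":[0,0,0]},{"offset":[0,0,0],"rot":[0,0,0]},{"offset":[0,0,0],"rot":[0,0,0]}], "hand": 0, "newtons": 50}}

```text
time: 44.65
position: [0.4531, 0.2451, 0.183]
tool_rot: [0.542, 0.84, 0.0, 0.0]
ft_force: [0.5, 0.6, -1.5]
grip_width: 0.0271
grip_force: 49.5
```

>>> {"op": "apply_moves", "data": {"series": [{"offset":[0,0,0.3],"rot":[0,0,0]},{"offset":[0,0,0.9],"rot":[0,0,0]},{"offset":[0,0,1.7],"rot":[0,0,0]},{"offset":[0,0,2.7],"rot":[0,0,0]},{"offset":[0,0,3.8],"rot":[0,0,0]},{"offset":[0,0,5],"rot":[0,0,0]},{"offset":[0,0,6.2],"rot":[0,0,0]},{"offset":[0,0,7.4],"rot":[0,0,0]},{"offset":[0,0,8.6],"rot":[0,0,0]},{"offset":[0,0,9.8],"rot":[0,0,0]},{"offset":[0,0,11],"rot":[0,0,0]},{"offset":[0,0,12.1],"rot":[0,0,0]},{"offset":[0,0,13],"rot":[0,0,0]},{"offset":[0,0,13.6],"rot":[0,0,0]},{"offset":[0,0,14],"rot":[0,0,0]}]}}

```text
time: 46.15
position: [0.4531, 0.2451, 0.3236]
tool_rot: [0.542, 0.84, 0.0, 0.0]
ft_force: [0.1, -0.6, -2.2]
grip_width: 0.0271
grip_force: 49.4
```

>>> {"op": "apply_moves", "data": {"series": [{"offset":[0,-0.2,0],"rot":[0,0,0.3]},{"offset":[0,-0.6,0],"rot":[0,0,0.8]},{"offset":[-0.1,-1.2,0],"rot":[0,0,1.5]},{"offset":[-0.1,-2,0],"rot":[0,0,2.4]},{"offset":[-0.2,-3,0],"rot":[0,0,3.4]},{"offset":[-0.2,-4.1,0],"rot":[0,0,4.5]},{"offset":[-0.3,-5.3,0],"rot":[0,0,5.7]},{"offset":[-0.4,-6.5,0],"rot":[0,0,6.9]},{"offset":[-0.4,-7.7,0],"rot":[0,0,8.1]},{"offset":[-0.5,-8.9,0],"rot":[0,0,9.3]},{"offset":[-0.6,-10.1,0],"rot":[0,0,10.5]},{"offset":[-0.7,-11.3,0],"rot":[0,0,11.7]},{"offset":[-0.7,-12.5,0],"rot":[0,0,12.9]},{"offset":[-0.8,-13.7,0],"rot":[0,0,14.1]},{"offset":[-0.9,-14.9,0],"rot":[0,0,15.3]},{"offset":[-0.9,-16.1,0],"rot":[0,0,16.5]},{"offset":[-1,-17.3,0],"rot":[0,0,17.7]},{"offset":[-1.1,-18.5,0],"rot":[0,0,18.9]},{"offset":[-1.1,-19.7,0],"rot":[0,0,20.1]},{"offset":[-1.2,-20.9,0],"rot":[0,0,21.3]}]}}

```text
time: 48.15
position: [0.4406, 0.0352, 0.3227]
tool_rot: [0.377, 0.926, -0.0, -0.0]
ft_force: [0.8, -0.2, -1.6]
grip_width: 0.0269
grip_force: 49.4
```

>>> {"op": "apply_moves", "data": {"series": [{"offset":[-0.1,-1.2,0],"rot":[0,0,1.1]},{"offset":[-0.1,-2.4,0],"rot":[0,0,2.2]},{"offset":[-0.2,-3.6,0],"rot":[0,0,3.3]},{"offset":[-0.3,-4.8,0],"rot":[0,0,4.4]},{"offset":[-0.3,-6,0],"rot":[0,0,5.5]},{"offset":[-0.4,-7.2,0],"rot":[0,0,6.6]},{"offset":[-0.5,-8.4,0],"rot":[0,0,7.7]},{"offset":[-0.6,-9.6,0],"rot":[0,0,8.8]},{"offset":[-0.6,-10.8,0],"rot":[0,0,9.9]},{"offset":[-0.7,-12,0],"rot":[0,0,11]},{"offset":[-0.8,-13.2,0],"rot":[0,0,12.1]},{"offset":[-0.8,-14.4,0],"rot":[0,0,13.2]},{"offset":[-0.9,-15.6,0],"rot":[0,0,14.3]},{"offset":[-1,-16.8,0],"rot":[0,0,15.4]},{"offset":[-1,-18,0],"rot":[0,0,16.5]},{"offset":[-1.1,-19.2,0],"rot":[0,0,17.6]},{"offset":[-1.2,-20.4,0],"rot":[0,0,18.7]},{"offset":[-1.3,-21.6,0],"rot":[0,0,19.8]},{"offset":[-1.3,-22.8,0],"rot":[0,0,20.9]},{"offset":[-1.4,-24,0],"rot":[0,0,22]}]}}

```text
time: 50.15
position: [0.4264, -0.2045, 0.3227]
tool_rot: [0.194, 0.981, 0.0, -0.0]
ft_force: [0.2, -0.4, -1.9]
grip_width: 0.0271
grip_force: 49.4
```

>>> {"op": "apply_moves", "data": {"series": [{"offset":[-0.1,-1.2,0],"rot":[0,0,0.9]},{"offset":[-0.1,-2.4,0],"rot":[0,0,1.6]},{"offset":[-0.2,-3.5,0],"rot":[0,0,2.2]},{"offset":[-0.3,-4.5,0],"rot":[0,0,2.6]},{"offset":[-0.4,-5.4,0],"rot":[0,0,3]},{"offset":[-0.4,-6.1,0],"rot":[0,0,3]},{"offset":[-0.4,-6.5,0],"rot":[0,0,3]},{"offset":[-0.4,-6.7,0],"rot":[0,0,3]},{"offset":[-0.4,-6.7,0],"rot":[0,0,3]},{"offset":[-0.4,-6.7,0],"rot":[0,0,3]}]}}

```text
time: 51.15
position: [0.423, -0.2705, 0.323]
tool_rot: [0.168, 0.986, 0.0, -0.0]
ft_force: [-0.3, -0.2, -1.8]
grip_width: 0.0266
grip_force: 49.4
```

Run:
```python
from h import *
import cv2
im={}
for n in ('top','scene'): im[n]=vision.camera(n)[:,:,::-1]
o=cv2.resize(im['top'][130:330,330:540],(399,380),interpolation=3)
s=cv2.resize(im['scene'][50:250,200:410],(399,380),interpolation=3)
cv2.imwrite('pics/p5.png',np.hstack([o,s]));vision.camera('wrist')
for n in('top','scene','wrist'):
  for k in ('tall_bottle_slim','tall_bottle_wide','jar_slim','stand'): print(n,k,[(np.round(d['centre'],4),round(d['conf'],2)) for d in nets.spot_point(n,k)[:2]])
```

```text
top tall_bottle_slim [(array([ 0.4173, -0.2666,  0.1452]), 0.71)]
top tall_bottle_wide [(array([ 0.5058, -0.3033,  0.0175]), 0.72)]
top jar_slim [(array([ 0.432 , -0.0477,  0.01  ]), 0.62)]
top stand [(array([ 4.638e-01, -2.858e-01,  2.000e-04]), 0.95)]
scene tall_bottle_slim [(array([ 0.4235, -0.2747,  0.1466]), 0.75), (array([ 0.4303, -0.0439,  0.0028]), 0.56)]
scene tall_bottle_wide [(array([ 0.5091, -0.2977,  0.0104]), 0.67), (array([ 0.4645, -0.2875, -0.0013]), 0.41)]
scene jar_slim [(array([ 0.4331, -0.0462,  0.0023]), 0.92)]
scene stand [(array([ 0.4623, -0.2879, -0.0013]), 0.87)]
wrist tall_bottle_slim [(array([ 0.4214, -0.2682,  0.1519]), 0.97)]
wrist tall_bottle_wide []
wrist jar_slim [(array([ 0.4347, -0.0441,  0.0068]), 0.62)]
wrist stand []
```

View pics/p5.png

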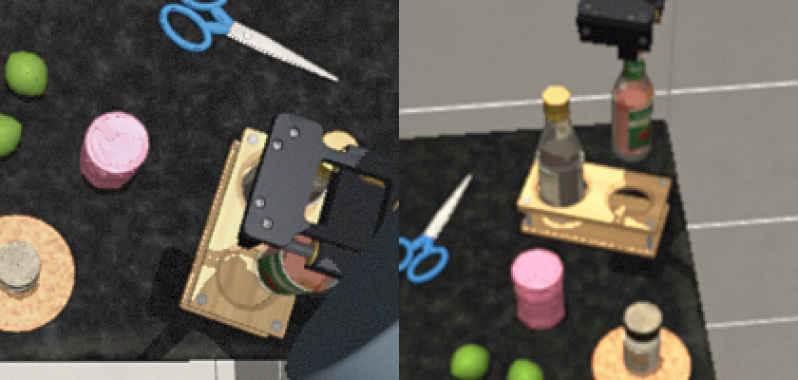

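The slim bottle hangs straight over the slim hole, jar_slim is upright on the mat, and the wide bottle is standing. I'll lower it.

>>> {"op": "apply_moves", "data": {"series": [{"offset":[0,0,-0.3],"rot":[0,0,0]},{"offset":[0,0,-0.9],"rot":[0,0,0]},{"offset":[0,0,-1.8],"rot":[0,0,0]},{"offset":[0,0,-2.8],"rot":[0,0,0]},{"offset":[0,0,-3.8],"rot":[0,0,0]},{"offset":[0,0,-4.8],"rot":[0,0,0]},{"offset":[0,0,-5.8],"rot":[0,0,0]},{"offset":[0,0,-6.6],"rot":[0,0,0]},{"offset":[0,0,-7.2],"rot":[0,0,0]},{"offset":[0,0,-7.8],"rot":[0,0,0]},{"offset":[0,0,-8.4],"rot":[0,0,0]},{"offset":[0,0,-9],"rot":[0,0,0]},{"offset":[0,0,-9.6],"rot":[0,0,0]},{"offset":[0,0,-10],"rot":[0,0,0]}]}}

```text
time: 53.3
position: [0.4229, -0.2708, 0.2225]
tool_rot: [0.168, 0.986, 0.0, -0.0]
ft_force: [-0.5, 0.6, -2.3]
grip_width: 0.0273
grip_force: 49.4
```

>>> {"op": "apply_moves", "data": {"series": [{"offset":[0,0,-0.6],"rot":[0,0,0]},{"offset":[0,0,-1.2],"rot":[0,0,0]},{"offset":[0,0,-1.8],"rot":[0,0,0]},{"offset":[0,0,-2.3],"rot":[0,0,0]},{"offset":[0,0,-2.7],"rot":[0,0,0]},{"offset":[0,0,-3],"rot":[0,0,0]},{"offset":[0,0,-3.2],"rot":[0,0,0]},{"offset":[0,0,-3.4],"rot":[0,0,0]},{"offset":[0,0,-3.5],"rot":[0,0,0]},{"offset":[0,0,-3.5],"rot":[0,0,0]}]}}

```text
time: 54.3
position: [0.4236, -0.2713, 0.189]
tool_rot: [0.168, 0.986, -0.0, 0.001]
ft_force: [-0.4, 0.5, 3.9]
grip_width: 0.0269
grip_force: 49.8
```

>>> {"op": "apply_moves", "data": {"series": [{"offset":[0,0,0],"rot":[0,0,0]},{"offset":[0,0,0],"rot":[0,0,0]},{"offset":[0,0,0],"rot":[0,0,0]},{"offset":[0,0,0],"rot":[0,0,0]},{"offset":[0,0,0],"rot":[0,0,0]},{"offset":[0,0,1.5],"rot":[0,0,0]},{"offset":[0,0,4],"rot":[0,0,0]},{"offset":[0,0,8],"rot":[0,0,0]},{"offset":[0,0,9],"rot":[0,0,0]},{"offset":[0.9,22.5,9],"rot":[0,0,-46.3]},{"offset":[0.9,22.5,9],"rot":[0,0,-46.3]},{"offset":[0.9,22.5,9],"rot":[0,0,-46.3]},{"offset":[0.9,22.5,9],"rot":[0,0,-46.3]},{"offset":[0.9,22.5,9],"rot":[0,0,-46.3]},{"offset":[0.9,22.5,9],"rot":[0,0,-46.3]},{"offset":[0.9,22.5,9],"rot":[0,0,-46.3]}], "hand": 1}}

```text
time: 55.9
position: [0.4315, -0.0444, 0.2776]
tool_rot: [0.541, 0.841, -0.0, -0.0]
ft_force: [-0.4, -0.9, 0.1]
grip_width: 0.0868
grip_force: 0.0
```

>>> {"op": "apply_moves", "data": {"series": [{"offset":[0,0,-4],"rot":[0,0,0]},{"offset":[0,0,-8],"rot":[0,0,0]},{"offset":[0,0,-12],"rot":[0,0,0]},{"offset":[0,0,-15],"rot":[0,0,0]},{"offset":[0,0,-17.5],"rot":[0,0,0]},{"offset":[0,0,-18.6],"rot":[0,0,0]},{"offset":[0,0,-18.6],"rot":[0,0,0]},{"offset":[0,0,-18.6],"rot":[0,0,0]}]}}

```text
time: 56.7
position: [0.4322, -0.0466, 0.0919]
tool_rot: [0.542, 0.84, -0.0, -0.0]
ft_force: [0.8, 0.8, -0.5]
grip_width: 0.0871
grip_force: 0.0
```

>>> {"op": "apply_moves", "data": {"series": [{"offset":[0,0,0],"rot":[0,0,0]},{"offset":[0,0,0],"rot":[0,0,0]},{"offset":[0,0,0],"rot":[0,0,0]},{"offset":[0,0,0],"rot":[0,0,0]},{"offset":[0,0,0],"rot":[0,0,0]},{"offset":[0,0,0],"rot":[0,0,0]},{"offset":[0,0,0],"rot":[0,0,0]},{"offset":[0,0,0],"rot":[0,0,0]}], "hand": 0, "newtons": 25}}

```text
time: 57.5
position: [0.4322, -0.0459, 0.0921]
tool_rot: [0.542, 0.84, 0.0, 0.0]
ft_force: [0.5, -0.5, 0.7]
grip_width: 0.0425
grip_force: 25.0
```

>>> {"op": "apply_moves", "data": {"series": [{"offset":[0,0,1],"rot":[0,0,0]},{"offset":[0,0,3],"rot":[0,0,0]},{"offset":[0,0,6],"rot":[0,0,0]},{"offset":[0,0,9],"rot":[0,0,0]},{"offset":[0,0,11],"rot":[0,0,0]},{"offset":[0.1,0.7,12],"rot":[0,0,0]},{"offset":[0.2,2.3,12],"rot":[0,0,0]},{"offset":[0.3,4.8,12],"rot":[0,0,0]},{"offset":[0.6,8,12],"rot":[0,0,0]},{"offset":[0.8,11.2,12],"rot":[0,0,0]},{"offset":[1,14.4,12],"rot":[0,0,0]},{"offset":[1.3,17.6,12],"rot":[0,0,0]},{"offset":[1.5,20.8,12],"rot":[0,0,0]},{"offset":[1.7,24,12],"rot":[0,0,0]},{"offset":[1.9,26.8,12],"rot":[0,0,0]},{"offset":[2,28.5,12],"rot":[0,0,0]},{"offset":[2.1,29.1,11.5],"rot":[0,0,0]},{"offset":[2.1,29.1,10],"rot":[0,0,0]},{"offset":[2.1,29.1,7],"rot":[0,0,0]},{"offset":[2.1,29.1,5],"rot":[0,0,0]}]}}

```text
time: 59.5
position: [0.4517, 0.2444, 0.1402]
tool_rot: [0.542, 0.84, -0.001, -0.001]
ft_force: [-0.1, -0.7, -1.0]
grip_width: 0.0419
grip_force: 25.0
```

>>> {"op": "apply_moves", "data": {"series": [{"offset":[0,0,-1],"rot":[0,0,0]},{"offset":[0,0,-2],"rot":[0,0,0]},{"offset":[0,0,-2.8],"rot":[0,0,0]},{"offset":[0,0,-3.5],"rot":[0,0,0]},{"offset":[0,0,-4.1],"rot":[0,0,0]},{"offset":[0,0,-4.6],"rot":[0,0,0]},{"offset":[0,0,-4.9],"rot":[0,0,0]},{"offset":[0,0,-5.1],"rot":[0,0,0]},{"offset":[0,0,-5.1],"rot":[0,0,0]}]}}

```text
time: 60.4
position: [0.4533, 0.2452, 0.092]
tool_rot: [0.542, 0.84, 0.0, 0.0]
ft_force: [-0.8, -0.2, 3.4]
grip_width: 0.0421
grip_force: 25.0
```

Touchdown at the expected height. I'll release and back off to check.

>>> {"op": "apply_moves", "data": {"series": [{"offset":[0,0,0],"rot":[0,0,0]},{"offset":[0,0,0],"rot":[0,0,0]},{"offset":[0,0,0],"rot":[0,0,0]},{"offset":[0,0,0],"rot":[0,0,0]},{"offset":[0,0,0],"rot":[0,0,0]},{"offset":[0,0,1.5],"rot":[0,0,0]},{"offset":[0,0,5],"rot":[0,0,0]},{"offset":[0,0,10],"rot":[0,0,0]},{"offset":[0,0,15],"rot":[0,0,0]},{"offset":[0,0,20],"rot":[0,0,0]},{"offset":[-1,-20,25],"rot":[0,0,0]},{"offset":[-1,-20,25],"rot":[0,0,0]},{"offset":[-1,-20,25],"rot":[0,0,0]},{"offset":[-1,-20,25],"rot":[0,0,0]},{"offset":[-1,-20,25],"rot":[0,0,0]},{"offset":[-1,-20,25],"rot":[0,0,0]},{"offset":[-1,-20,25],"rot":[0,0,0]}], "hand": 1}}

```text
time: 62.1
position: [0.4426, 0.0459, 0.3406]
tool_rot: [0.542, 0.84, 0.0, -0.001]
ft_force: [-0.9, -0.1, 0.5]
grip_width: 0.0869
grip_force: 0.0
```

Run:
```python
from h import *
import cv2
im={}
for n in ('top','scene'): im[n]=vision.camera(n)[:,:,::-1]
r=lambda a:cv2.resize(a,(399,290),interpolation=3)
t,s=im['top'],im['scene']
cv2.imwrite('pics/p6.png',np.vstack([np.hstack([r(t[185:325,340:530]),r(s[60:200,200:390])]),np.hstack([r(t[185:325,120:310]),r(s[260:400,220:410])])]))
for n in('top','scene'):
  for k in ('tall_bottle_slim','tall_bottle_wide','jar_slim','jar_wide'): print(n,k,[(np.round(d['centre'],4),round(d['conf'],2)) for d in nets.spot_point(n,k)[:2]])
```

```text
top tall_bottle_slim [(array([ 0.4157, -0.2703,  0.0108]), 0.64)]
top tall_bottle_wide []
top jar_slim [(array([0.4557, 0.2418, 0.007 ]), 0.65)]
top jar_wide [(array([ 0.5501, -0.1495, -0.0018]), 0.97)]
scene tall_bottle_slim [(array([ 0.4203, -0.2765,  0.0128]), 0.72)]
scene tall_bottle_wide [(array([ 0.5082, -0.2978,  0.0102]), 0.9), (array([0.4678, 0.2038, 0.0006]), 0.59)]
scene jar_slim [(array([0.4547, 0.2472, 0.0055]), 0.96), (array([ 0.4231, -0.2748,  0.0122]), 0.65)]
scene jar_wide [(array([ 0.5505, -0.1424,  0.0021]), 0.76), (array([0.4914, 0.1644, 0.0088]), 0.6)]
```

View pics/p6.png

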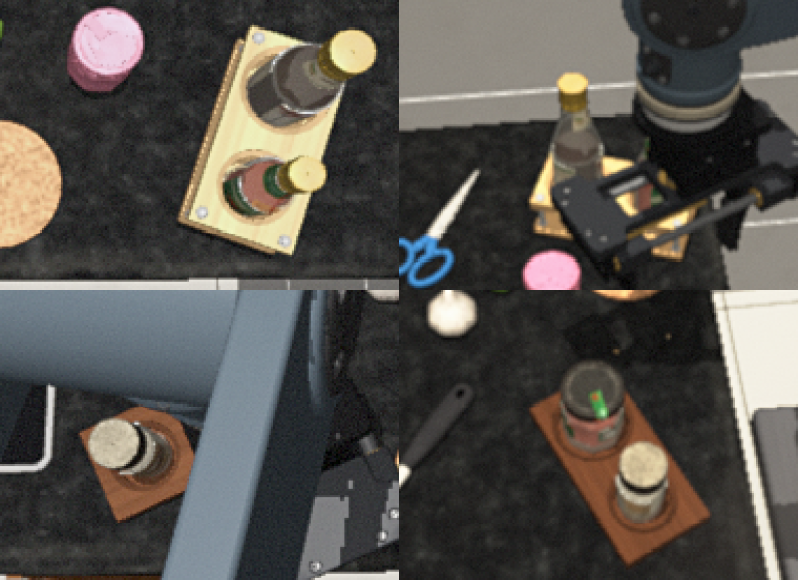

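All four are in their own holes, upright and seated; the mat is empty and the pink one is untouched. I'll hand in.

```bash
python3 -c "
from rig import hand_in
print(hand_in())"
```

```text
the job is handed in; nothing more can be done
None
```

Both bottles now stand in the two-deck stand and both jars in the low tray, each upright in its own-size hole; the last pictures show nothing fallen, and I handed in at about 62 s of the 125 s allowed.

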